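# Load the red-lidded jar into the sloped roller rack

### The arm

A 6-joint arm with a two-finger parallel gripper is mounted at the origin on a cart in front of the work surface, level with it; the furniture and walls round the work are solid. World frame = base frame: x ahead of the robot, y to its left, z up, the work surface at z = 0. Lengths are in mm, angles in rad, forces in N, time in s.
With the tool pointing down it reaches from about 350 to 875 mm from the base axis. Payload 4.2 kg.
Tool frame: the origin (TCP) lies on the centre line of the jaws, within the pads' length; the fingertips stand 14 mm ahead of it and the grasp point (between the pads) lies 5 mm behind it (tcp_to_tips is the distance from the TCP to the fingertips, in mm); z points along the fingers, y is the direction in which the jaws open and shut (so a half turn about z gives the same grasp; the last joint's range is limited). The gripper opens to 85 mm and grips with 20 to 120 N. Pads are 22 mm wide; open, the fingers measure 114 mm over their backs; the gripper's body (76 mm by 85 mm) begins 54 mm behind the grasp point. The pads swing forward as they close: fully open they stand 13 mm farther back than shut.
Start: joints at [-1.009, 0.385, 0.008, 0, -1.194, -0.259], TCP at [186.387, -596.539, 245.312] pointing down, gripper open.
Joint ranges: [-3.14, 3.14], [-1.21, 2.06], [-1.07, 1.41], [-3.16, 2.05], [-2.99, -0.16], [-3.1, 3.1]. Speed limits (rad/s): [2.79, 2.79, 3.14, 3.14, 3.14, 3.14].

### API

Orientations are given as a unit quaternion [x, y, z, w].
In Python, from bench import read_state, get_image, job_done, tcp_to_tips gives the robot as it stands. The module is installed in compiled form; this text tells all that it offers.
- The arm moves only by the tool play_rows, never from a script. Its argument "targets" is a list of rows, each an object of numbers: "gripper": the gripper's target within -1 to 1 (shut at 1, half-way at 0, fully open at -1); "tx", "ty", "tz": the shift along the tool's x, y, z scaled (see below); "spin": the turn about the tool's z scaled (see below). A call has 1 to 12 rows; each row is the pose to reach, as a shift and turn from the pose commanded when the call began, along the tool's axes at that moment; what a row does not reach only later rows make up. The controller multiplies each number of a shift by 0.25 m and each number of a turn by pi/4 rad. A row lasts 1/8 s, in which the tool goes at most 62.5 mm and 10.7 degrees, less where a joint would pass 70% of its speed; a pose out of reach is approached as far as the arm can. A call with a number of a shift or a turn outside -1 to 1 is refused whole. A call with a gripper value outside its range is refused whole. The fingers move at their own pace and stop on an object; the grip force is fixed at half the most. Time passes only in rows, so rows that repeat a pose let the fingers close. It gives the time, the measured TCP pose, the force and the opening at its end, in the units of the state.
- read_state(): the state, without advancing time (a new reading comes with each control period).
- get_image(name): name is "scene" or "top"; returns a dict with "frame" (384x512x3 uint8, red, green, blue), "depth" (384x512 float32, mm along the optical axis (not along the pixel's ray), 0 where there is no reading), "mtx" (3x3 intrinsics, pixels), "k1" (the pictures are not rectified: a ray, as slopes to the right and down, at radius r is drawn at 1 + k1 r^2 times it, then the intrinsics apply), "world_to_cam" (4x4, takes a point from world to camera coordinates). Camera axes: x right, y up, looking along -z (the intrinsics and any distortion apply to the point x, -y, -z); pixel columns grow to the right and rows downward; lengths in mm; the calibration is good to about 2 mm. A picture is of the moment at which its call begins.
- job_done(): hands the job in, once; it reports no verdict.
The state is a dict: "clock": time; "joints": joint angles; "joint_vel": joint speeds; "joint_efforts": joint torques, N m; "position": TCP position; "ee_rot": TCP orientation; "contact_force": force on the tool from outside, world axes, zero at the start; "wrist_torque": the same for the moment, N m; "gripper_width": finger opening in mm.
Only numpy, scipy, OpenCV 4.12 (cv2) and the standard library are available. Lean on these libraries where they do the work, as an engineer would, in place of code of your own. Each camera call takes 0.05 s, during which the arm holds its last target.

### The job

Three sample jars stand together on the table to the right of a sloped roller rack. Load the red-lidded one into the rack: set it down gently and upright on the rollers at the upper, green-marked end, let go of it there, and let it roll down by itself until it stands upright against the orange stop. Leave the blue-lidded and the white-lidded jar where they are.

Things in the scene. Friction and masses are not known exactly. Their poses are not given: they have to be found in the camera images.
- red_jar: the jar to load: round screw-cap jar with a red lid, 64 mm tall, about 0.16 kg; clear body 41 mm in diameter up to 50 mm, lid 44 mm in diameter above. Origin: centre of its underside; z up. One of three on the table right of the rack (not the jars far back at the right). Best gripped by its upper half (lid and just below), to keep the fingers above the rack's rails
- blue_jar: same jar with a blue lid, bystander; origin: centre of its underside
- white_jar: same jar with a white lid, bystander; origin: centre of its underside. Behind the jars a globe is fixed on the table: ball of radius 0.08 m about x = 0.70 m, y = -0.23 m, top 0.22 m above the table; keep the arm clear of it
- lane: sloped lane of a roller rack, fixed to the table: 20 grey rollers (12 mm thick, 15 mm apart), 300 mm long, 70 mm wide between aluminium rails that stand 15 mm above the roller tops (84 mm over their outsides). Origin: mid-lane at the level of the roller tops, 52 mm above the table; x uphill along the lane, z square to the rollers (slope 0.13 rad). Orange stop at the lower end
- load_point (a point): middle of the upper end, on the roller tops (lane x = 95 mm, 64 mm above the table): set the jar's underside here. Green strips on the rails mark this end (lane x 43 to 150 mm). A jar let go here rolls down at once, at 0.05 to 0.15 m/s (2 to 4 s to the stop); the rollers are damped and do not stick
- stop_point (a point): point on the roller tops mid-lane (lane x = -129.5 mm, 35 mm above the table) where the centre of the jar's underside comes to rest against the orange stop, an upright plate with its face at lane x = -150 mm, 36 mm above the roller tops
Not all that is in view belongs to the job. There is more than one size of the red_jar; the job needs the middle-sized.

How it is judged (in metres and radians):
On the way:
1. the red-lidded jar stands upright on the rollers in the upper half of the lane, let go (x of red_jar in the frame of lane between 0 and 0.15 m and y of red_jar in the frame of lane between -0.025 and 0.025 m and z of red_jar in the frame of lane between -0.01 and 0.01 m and angle between red_jar's own z axis and vertical below 0.35 rad and contact force between red_jar and the fingers below 0.2 N), for 0.05 s.
At the end, for the whole second after the job is handed in: The red-lidded jar stands on the rollers (within 10 mm of the roller tops, within 25 mm of the lane's middle, square to the rollers within 10 degrees) at the lower end, within 20 mm of touching the orange stop, at rest; the blue-lidded and white-lidded jars are within 30 mm of where they started (x of red_jar in the frame of lane between -0.15 and -0.11 m and y of red_jar in the frame of lane between -0.025 and 0.025 m and z of red_jar in the frame of lane between -0.01 and 0.01 m and angle between the z axis of red_jar and the z axis of lane, either way round below 0.18 rad and linear speed of red_jar below 0.03 m/s and distance of each of blue_jar, white_jar from where it was at the start of the episode below 0.03 m).
It fails at once if the red-lidded jar is held or pushed by the robot on the lower half of the lane instead of rolling by itself (x of red_jar in the frame of lane between -0.15 and -0.02 m and y of red_jar in the frame of lane between -0.03 and 0.03 m and z of red_jar in the frame of lane between -0.02 and 0.01 m and (contact force between red_jar and the fingers above 0.5 N or contact force between red_jar and the arm above 0.5 N)).
It fails at once if the red-lidded jar is dropped (more than about 25 mm) or thrown (linear speed of red_jar above 0.7 m/s and contact force between red_jar and the fingers below 0.1 N).
It fails at once if the blue-lidded or the white-lidded jar is pushed more than 30 mm away (distance of any of blue_jar, white_jar from where it was at the start of the episode above 0.03 m).
It also fails if it takes over 43 s, if anything falls off the work surface, if the arm or the gripper's body presses on something with over 40 N, if the wrist force passes 120 N, or if a joint passes its speed limit or range.

## Working session

There is one attempt and no reset: what is moved stays moved. The work goes in short steps, Python scripts to look and compute and a tool call to move; the robot and the scene stay as the last step left them, time stands still between calls to the robot, and variables do not carry over. Pictures are saved under pics/ and viewed, and the job is handed in when it is done.

Besides the shell and the picture viewer there is one more tool, called after "Request:" as a command line: name --argument value ..., lists and objects as JSON in quotes. play_rows: Moves the arm, as the interface text tells. Its arguments: {"type":"object","properties":{"targets":{"type":"array","items":{"type":"object","properties":{"gripper":{"type":"number"},"tx":{"type":"number","minimum":-1,"maximum":1},"ty":{"type":"number","minimum":-1,"maximum":1},"tz":{"type":"number","minimum":-1,"maximum":1},"spin":{"type":"number","minimum":-1,"maximum":1}}}}},"required":["targets"]}

```bash
mkdir -p pics
cat > h.py <<'E'
import numpy as np, cv2
from bench import *
def snap(n,tag):
    im=get_image(n); cv2.imwrite(f'pics/{tag}.png',im['frame'][:,:,::-1]); np.savez(f'{tag}.npz',**{k:im[k] for k in im}); return im
def cast(im,u,v,z):
    K=np.array(im['mtx']);k1=float(im['k1']);T=np.array(im['world_to_cam'])
    d=np.array([(u-K[0,2])/K[0,0],(v-K[1,2])/K[1,1]]);p=d.copy()
    for _ in range(20): p=d/(1+k1*(p@p))
    r=T[:3,:3].T@np.array([p[0],-p[1],-1]); o=-T[:3,:3].T@T[:3,3]
    return o+r*(z-o[2])/r[2]
def proj(im,P):
    K=np.array(im['mtx']);k1=float(im['k1']);T=np.array(im['world_to_cam'])
    c=T[:3,:3]@np.array(P)+T[:3,3];p=np.array([c[0],-c[1]])/-c[2];p=p*(1+k1*(p@p))
    return K[0,0]*p[0]+K[0,2],K[1,1]*p[1]+K[1,2]
def pt(im,u,v):
    K=np.array(im['mtx']);k1=float(im['k1']);T=np.array(im['world_to_cam'])
    d=np.array([(u-K[0,2])/K[0,0],(v-K[1,2])/K[1,1]]);p=d.copy()
    for _ in range(20): p=d/(1+k1*(p@p))
    z=float(im['depth'][int(v),int(u)])
    return T[:3,:3].T@(np.array([p[0]*z,-p[1]*z,-z])-T[:3,3])
E
python3 - <<'E'
from h import *
for n in('scene','top'):
    im=snap(n,n+'0'); T=im['world_to_cam']; print(n,-T[:3,:3].T@T[:3,3],im['k1'],im['mtx'][0,0])
s=read_state();print(s)
E
```

```text
scene [-373.06705244  569.700844    710.14091403] 0.02207067959659488 456.1863543912746
top [ 420.83714144  -64.71745505 1032.00950747] -0.011512141017968923 381.2441297733026
{'clock': 0.1, 'joints': array([-1.00937189e+00,  3.85483340e-01,  6.77134176e-03, -4.48032636e-04,
       -1.19403424e+00, -2.58636083e-01]), 'joint_vel': array([-5.19562733e-04, -5.51856231e-04,  2.79273881e-03,  1.96181657e-03,
       -1.09034059e-03,  2.88311513e-05]), 'joint_efforts': array([-5.19523837e-04, -3.93319130e+01,  1.88928866e+01,  4.19790834e+00,
       -2.60782137e-03,  3.69374035e-06]), 'position': array([ 186.25569614, -596.07672907,  244.3302724 ]), 'ee_rot': array([-1.50734759e-01,  9.88573740e-01,  9.77144452e-04, -1.97689182e-04]), 'contact_force': array([-0.83793796,  0.56197865, -0.80924757]), 'wrist_torque': array([ 0.0177912 ,  0.02779771, -0.03260083]), 'gripper_width': 85.37758625004722}
```

View pics/scene0.png

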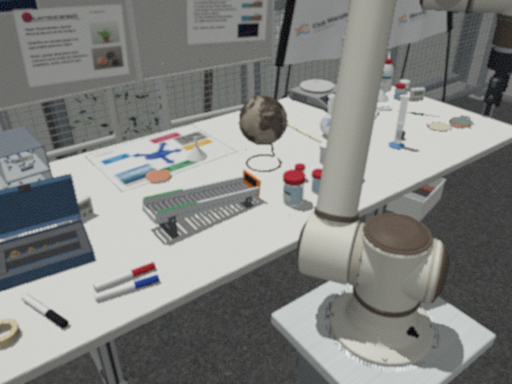

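View pics/top0.png

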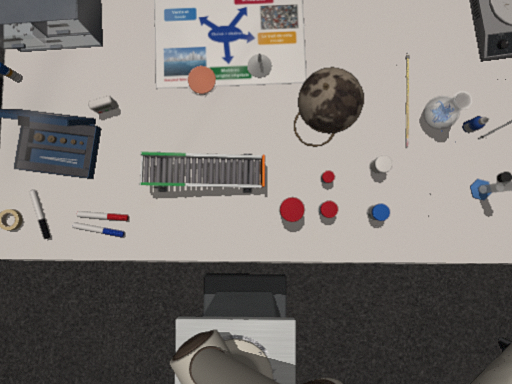

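The top view shows three red lids, at (292,210) large, (329,209) middle and (328,177) small. A 44 mm lid should be about 17 px wide there, which fits the middle one. I'll measure all of them and check with a crop.

Run:
```python
from h import *
im=dict(np.load('top0.npz')); f=im['frame']; hsv=cv2.cvtColor(f,cv2.COLOR_RGB2HSV)
H,S,V=[hsv[...,i].astype(int) for i in range(3)]
ms={'red':((H<8)|(H>172))&(S>140)&(V>60),'blue':(H>98)&(H<125)&(S>120)&(V>60),'white':(S<40)&(V>215),'green':(H>40)&(H<85)&(S>90),'orange':(H>=6)&(H<20)&(S>140)}
for k,m in ms.items():
    n,l,st,c=cv2.connectedComponentsWithStats(m.astype(np.uint8))
    for i in range(1,n):
        x,y,w,h,a=st[i]
        if a<25 or y<130 or y>240 or a>2000: continue
        u,v=c[i]; p=pt(im,u,v); q=cast(im,u,v,64)
        r=1032-64
        print(k,c[i].round(1),w,h,a,'diam',round(2*np.sqrt(a/np.pi)*(1032-p[2])/381,1),'depthpt',p.round(0),'z64',q.round(1))
cv2.imwrite('pics/crop0.png',cv2.resize(f[130:235,130:400,::-1],None,fx=2.9,fy=2.9,interpolation=cv2.INTER_CUBIC))
```

```text
red [327.7 176.6] 12 12 110 diam 30.7 depthpt [ 528. -241.   45.] z64 [ 525.6 -237.7   64. ]
red [291.7 209.3] 24 24 449 diam 59.1 depthpt [ 441. -144.   91.] z64 [ 441.8 -146.    64. ]
red [328.7 209.1] 17 17 220 diam 42.6 depthpt [ 443. -240.   63.] z64 [ 443.1 -239.7   64. ]
red [116.6 216.7] 21 7 108 diam 31.2 depthpt [420. 316.  19.] z64 [420.  299.2  64. ]
blue [478.2 189.5] 19 20 181 diam 40.7 depthpt [ 499. -651.   10.] z64 [ 495.1 -620.1   64. ]
blue [380.4 212. ] 18 17 230 diam 43.5 depthpt [ 436. -370.   64.] z64 [ 436.4 -370.4   64. ]
blue [112.9 232.1] 21 9 103 diam 30.5 depthpt [379. 325.  17.] z64 [381.  307.5  64. ]
green [161.3 153.7] 43 4 98 diam 27.9 depthpt [580. 185.  81.] z64 [582.4 189.   64. ]
green [163.1 183.7] 44 4 118 diam 30.7 depthpt [504. 179.  78.] z64 [505.1 182.4  64. ]
orange [262.7 170.9] 4 32 107 diam 29.8 depthpt [540. -72.  60.] z64 [539.3 -71.9  64. ]
```

View pics/crop0.png

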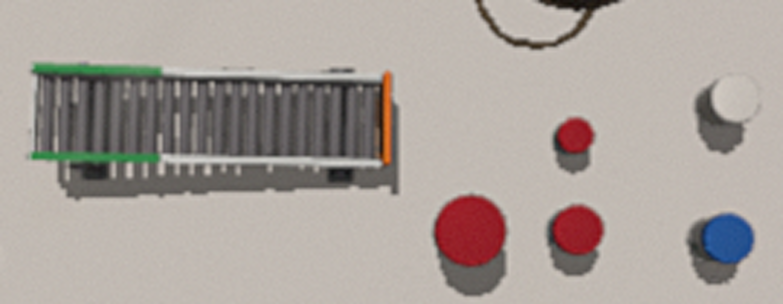

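Candidates: (292,210) is 59 mm wide and 91 mm tall, (328,177) is 31 mm and 45 mm, and (329,209) is 42.6 mm and 63 mm. The crop confirms the last as the middle-sized one, so that is the jar to load. Next, the lane pose and the spin needed.

Run:
```python
from h import *
from scipy.spatial.transform import Rotation as R
print(tcp_to_tips if not callable(tcp_to_tips) else tcp_to_tips())
im=dict(np.load('top0.npz'))
g1=cast(im,161.3,153.7,79);g2=cast(im,163.1,183.7,79);o=cast(im,262.7,170.9,33+36)
print(g1,g2,o,'railgap',np.linalg.norm(g1-g2))
m=(g1+g2)/2; d=(m-o)[:2]; print('mid',m,'len',np.linalg.norm(d),'yaw from +y',np.arctan2(-d[0],d[1]), 'yaw from rails',np.arctan2((g1-g2)[1],(g1-g2)[0]))
s=read_state();Rm=R.from_quat(s['ee_rot']).as_matrix();print(Rm.round(3),s['position'])
# rails ends via depth profile of orange
hsv=cv2.cvtColor(im['frame'],cv2.COLOR_RGB2HSV);H,S,V=[hsv[...,i].astype(int) for i in range(3)]
for nm,mk in(('green',(H>40)&(H<85)&(S>90)),('orange',(H>=6)&(H<20)&(S>140))):
    mk=mk.copy();mk[:145]=0;mk[195:]=0
    v,u=np.nonzero(mk);
    for a,b in((145,168),(168,195)):
        q=(v>=a)&(v<b); print(nm,a,u[q].min(),u[q].max(),v[q].min(),v[q].max(),np.polyfit(u[q],v[q],1))
```

```text
14.0
[579.95444795 184.93549907  79.        ] [503.79822231 178.58380154  79.        ] [538.77339629 -71.90613944  69.        ] railgap 76.42064358548103
mid [541.87633513 181.75965031  79.        ] len 253.68476721868677 yaw from +y -0.01223177984003241 yaw from rails 0.08321093729747497
[[-0.955 -0.298 -0.001]
 [-0.298  0.955  0.002]
 [ 0.     0.002 -1.   ]] [ 186.25569614 -596.07672907  244.3302724 ]
green 145 142 184 152 155 [3.12833500e-02 1.48659163e+02]
green 168 141 500 176 185 [-1.78499376e-02  1.86586136e+02]
orange 145 261 264 155 167 [ -0.48816768 289.82826234]
orange 168 261 264 168 186 [ 0.33319722 89.02082483]
```

Checks: the rail spacing measures 76 mm (77 mm expected) and the lane runs along +y, with the green end at y≈182 and mid x≈542. I'll grip with the jaws along world x (across the lane), so the jar is free to roll when released.

Request:
play_rows --targets '[{"tx": -0.14, "ty": 0.1, "tz": 0, "spin": -0.16, "gripper": -0.35}, {"tx": -0.3, "ty": 0.22, "tz": 0, "spin": -0.34, "gripper": -0.35}, {"tx": -0.48, "ty": 0.36, "tz": 0, "spin": -0.54, "gripper": -0.35}, {"tx": -0.62, "ty": 0.46, "tz": 0, "spin": -0.7, "gripper": -0.35}, {"tx": -0.7, "ty": 0.52, "tz": 0, "spin": -0.8, "gripper": -0.35}, {"tx": -0.7, "ty": 0.52, "tz": 0, "spin": -0.8, "gripper": -0.35}]'

```text
clock: 0.85
position: [315.4, -419.0, 245.2]
ee_rot: [-0.45, 0.893, 0.0, 0.0]
contact_force: [-0.3, -0.5, -0.7]
gripper_width: 57.6
```

```bash
cat > d.py <<'E'
import sys
from h import *
from scipy.spatial.transform import Rotation as R
s=read_state();Rm=R.from_quat(s['ee_rot']).as_matrix()
t=np.array([float(a) for a in sys.argv[1:4]])
d=Rm.T@(t-s['position'])/250
a=np.arctan2(Rm[1,1],Rm[0,1]); e=(np.pi-a+np.pi)%(2*np.pi)-np.pi
print('clock',s['clock'],'pos',s['position'].round(1),'units',d.round(3),'spin',round(-e/(np.pi/4),3),'w',s['gripper_width'],'F',s['contact_force'].round(1))
E
python3 d.py 443 -240 160
```

```text
clock 0.85 pos [ 315.4 -419.   245.2] units [-0.879  0.015  0.341] spin -0.811 w 57.626768052581895 F [-0.3 -0.5 -0.7]
```

Request:
play_rows --targets '[{"tx": -0.2, "ty": 0.0, "tz": 0.04, "spin": -0.18, "gripper": -0.5}, {"tx": -0.42, "ty": 0.01, "tz": 0.12, "spin": -0.38, "gripper": -0.5}, {"tx": -0.64, "ty": 0.01, "tz": 0.22, "spin": -0.58, "gripper": -0.5}, {"tx": -0.8, "ty": 0.015, "tz": 0.3, "spin": -0.74, "gripper": -0.5}, {"tx": -0.879, "ty": 0.015, "tz": 0.34, "spin": -0.811, "gripper": -0.5}, {"tx": -0.879, "ty": 0.015, "tz": 0.34, "spin": -0.811, "gripper": -0.5}]'

```text
clock: 1.6
position: [442.9, -241.6, 159.6]
ee_rot: [-0.706, 0.708, 0.001, -0.001]
contact_force: [-0.3, 0.4, -0.0]
gripper_width: 63.9
```

```bash
python3 d.py 443 -240 48
python3 - <<'E'
from h import *
im=snap('scene','scene1');f=im['frame'];print(proj(im,(443,-240,64)))
f=f[110:230,250:410,::-1];cv2.imwrite('pics/c1.png',cv2.resize(f,None,fx=4.8,fy=4.8,interpolation=cv2.INTER_CUBIC))
E
```

```text
clock 1.6 pos [ 442.9 -241.6  159.6] units [-0.006 -0.001  0.446] spin -0.003 w 63.928024186273916 F [-0.3  0.4 -0. ]
(np.float64(319.43730396022437), np.float64(171.26382582632024))
```

View pics/c1.png

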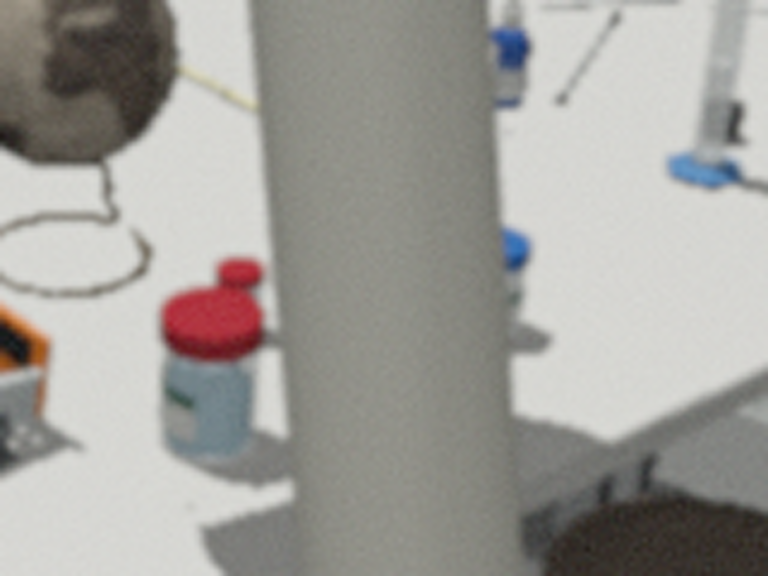

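The scene view shows only the upper arm over the target, with the large and small jars at its left untouched. I'm descending on the top-view measurement.

Request:
play_rows --targets '[{"tx": -0.006, "ty": 0, "tz": 0.1, "spin": 0, "gripper": -0.5}, {"tx": -0.006, "ty": 0, "tz": 0.22, "spin": 0, "gripper": -0.5}, {"tx": -0.006, "ty": 0, "tz": 0.34, "spin": 0, "gripper": -0.5}, {"tx": -0.006, "ty": 0, "tz": 0.42, "spin": 0, "gripper": -0.5}, {"tx": -0.006, "ty": 0, "tz": 0.455, "spin": 0, "gripper": -0.5}, {"tx": -0.006, "ty": 0, "tz": 0.455, "spin": 0, "gripper": -0.5}]'

```text
clock: 2.4
position: [442.7, -241.1, 46.8]
ee_rot: [-0.706, 0.709, -0.0, -0.0]
contact_force: [-0.5, -0.2, 0.3]
gripper_width: 64.4
```

Request:
play_rows --targets '[{"tx": 0, "ty": 0, "tz": 0, "spin": 0, "gripper": 0.6}, {"tx": 0, "ty": 0, "tz": 0, "spin": 0, "gripper": 0.6}, {"tx": 0, "ty": 0, "tz": 0, "spin": 0, "gripper": 0.6}, {"tx": 0, "ty": 0, "tz": 0, "spin": 0, "gripper": 0.6}, {"tx": 0, "ty": 0, "tz": 0, "spin": 0, "gripper": 0.6}, {"tx": 0, "ty": 0, "tz": 0, "spin": 0, "gripper": 0.6}]'

```text
clock: 3.15
position: [443.5, -240.6, 47.9]
ee_rot: [-0.706, 0.708, -0.001, 0.0]
contact_force: [-1.8, -1.5, 6.6]
gripper_width: 42.1
```

```bash
python3 d.py 443 -240 190
```

```text
clock 3.15 pos [ 443.5 -240.6   47.9] units [-0.002  0.001 -0.569] spin -0.003 w 42.10546712881049 F [-1.8 -1.5  6.6]
```

Request:
play_rows --targets '[{"tx": 0, "ty": 0, "tz": -0.03, "spin": 0, "gripper": 0.6}, {"tx": 0, "ty": 0, "tz": -0.1, "spin": 0, "gripper": 0.6}, {"tx": 0, "ty": 0, "tz": -0.22, "spin": 0, "gripper": 0.6}, {"tx": 0, "ty": 0, "tz": -0.36, "spin": 0, "gripper": 0.6}, {"tx": 0, "ty": 0, "tz": -0.5, "spin": 0, "gripper": 0.6}, {"tx": 0, "ty": 0, "tz": -0.57, "spin": 0, "gripper": 0.6}, {"tx": 0, "ty": 0, "tz": -0.57, "spin": 0, "gripper": 0.6}]'

```text
clock: 4.03
position: [443.4, -240.1, 190.5]
ee_rot: [-0.706, 0.708, -0.001, 0.001]
contact_force: [0.5, -0.7, -1.9]
gripper_width: 42.0
```

```bash
python3 d.py 542 180 190
python3 - <<'E'
from h import *
im=snap('top','top2');f=im['frame']
cv2.imwrite('pics/c2.png',cv2.resize(f[130:300,130:410,::-1],None,fx=2.8,fy=2.8,interpolation=cv2.INTER_CUBIC))
E
```

```text
clock 4.025 pos [ 443.4 -240.1  190.5] units [-1.682 -0.39   0.003] spin -0.003 w 42.005950508614816 F [ 0.5 -0.7 -1.9]
```

View pics/c2.png

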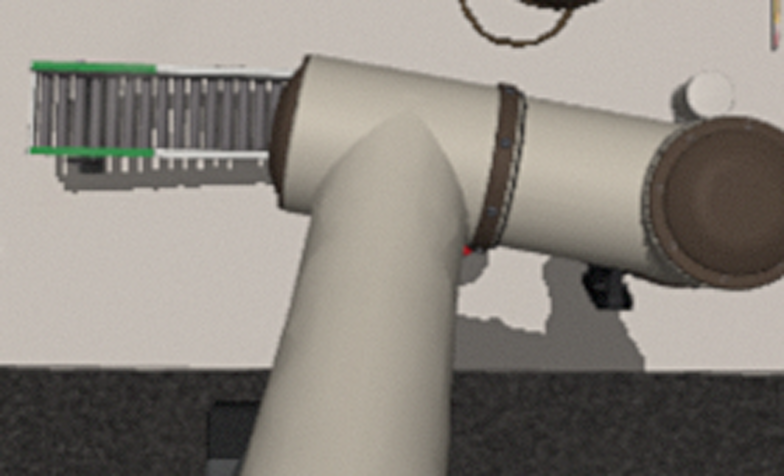

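The arm hides the gripper, but the 42 mm opening and the -1.9 N load show the jar is held. Moving over to the lane.

Request:
play_rows --targets '[{"tx": -0.08, "ty": -0.02, "tz": 0, "spin": 0, "gripper": 0.6}, {"tx": -0.22, "ty": -0.05, "tz": 0, "spin": 0, "gripper": 0.6}, {"tx": -0.4, "ty": -0.09, "tz": 0, "spin": 0, "gripper": 0.6}, {"tx": -0.58, "ty": -0.13, "tz": 0, "spin": 0, "gripper": 0.6}, {"tx": -0.74, "ty": -0.17, "tz": 0, "spin": 0, "gripper": 0.6}, {"tx": -0.84, "ty": -0.2, "tz": 0, "spin": 0, "gripper": 0.6}, {"tx": -0.84, "ty": -0.2, "tz": 0, "spin": 0, "gripper": 0.6}]'

```text
clock: 4.95
position: [493.0, -29.1, 187.5]
ee_rot: [-0.707, 0.707, 0.001, -0.001]
contact_force: [0.5, -0.1, -2.1]
gripper_width: 42.2
```

Request:
play_rows --targets '[{"tx": -0.08, "ty": -0.02, "tz": 0, "spin": 0, "gripper": 0.6}, {"tx": -0.22, "ty": -0.05, "tz": 0, "spin": 0, "gripper": 0.6}, {"tx": -0.4, "ty": -0.09, "tz": 0, "spin": 0, "gripper": 0.6}, {"tx": -0.58, "ty": -0.13, "tz": 0, "spin": 0, "gripper": 0.6}, {"tx": -0.74, "ty": -0.17, "tz": 0, "spin": 0, "gripper": 0.6}, {"tx": -0.84, "ty": -0.19, "tz": 0, "spin": 0, "gripper": 0.6}, {"tx": -0.84, "ty": -0.19, "tz": 0, "spin": 0, "gripper": 0.6}]'

```text
clock: 5.82
position: [541.3, 180.0, 188.0]
ee_rot: [-0.706, 0.708, 0.0, -0.001]
contact_force: [0.2, -1.0, -1.0]
gripper_width: 42.6
```

```bash
python3 d.py 542 180 120
python3 - <<'E'
from h import *
im=snap('scene','scene3');f=im['frame']
for P in((542,182,64),(542,180,144),(443,-240,64)): print(P,proj(im,P))
cv2.imwrite('pics/c3.png',cv2.resize(f[60:260,90:300,::-1],None,fx=3,fy=3,interpolation=cv2.INTER_CUBIC))
E
```

```text
clock 5.825 pos [541.3 180.  188. ] units [-0.    -0.003  0.272] spin -0.002 w 42.621499491891015 F [ 0.2 -1.  -1. ]
(542, 182, 64) (np.float64(170.39370573044667), np.float64(204.6971918415494))
(542, 180, 144) (np.float64(167.7265802943042), np.float64(177.3943304963142))
(443, -240, 64) (np.float64(319.43730396022437), np.float64(171.26382582632024))
```

View pics/c3.png

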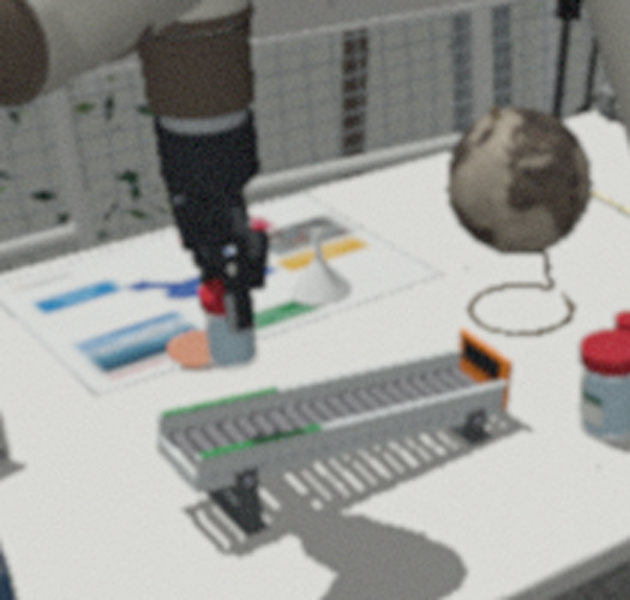

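The picture shows the jar hanging upright between the fingers, its bottom at about (167,179), which is 140 mm high as expected. The load point projects to (170,205), in the middle of the green section. Lowering gently.

Request:
play_rows --targets '[{"tx": 0, "ty": -0.003, "tz": 0.04, "spin": 0, "gripper": 0.6}, {"tx": 0, "ty": -0.003, "tz": 0.11, "spin": 0, "gripper": 0.6}, {"tx": 0, "ty": -0.003, "tz": 0.18, "spin": 0, "gripper": 0.6}, {"tx": 0, "ty": -0.003, "tz": 0.23, "spin": 0, "gripper": 0.6}, {"tx": 0, "ty": -0.003, "tz": 0.26, "spin": 0, "gripper": 0.6}, {"tx": 0, "ty": -0.003, "tz": 0.27, "spin": 0, "gripper": 0.6}, {"tx": 0, "ty": -0.003, "tz": 0.27, "spin": 0, "gripper": 0.6}]'

```text
clock: 6.75
position: [542.4, 179.5, 121.8]
ee_rot: [-0.706, 0.708, -0.0, 0.0]
contact_force: [0.2, -0.2, -1.1]
gripper_width: 42.6
```

Request:
play_rows --targets '[{"tz": 0.006, "tx": 0, "ty": 0, "spin": 0, "gripper": 0.6}, {"tz": 0.012, "tx": 0, "ty": 0, "spin": 0, "gripper": 0.6}, {"tz": 0.012, "tx": 0, "ty": 0, "spin": 0, "gripper": 0.6}]'

```text
clock: 7.12
position: [542.2, 179.5, 118.6]
ee_rot: [-0.706, 0.708, 0.0, 0.0]
contact_force: [0.4, 0.4, -0.8]
gripper_width: 42.3
```

Request:
play_rows --targets '[{"tz": 0.004, "tx": 0, "ty": 0, "spin": 0, "gripper": 0.6}, {"tz": 0.008, "tx": 0, "ty": 0, "spin": 0, "gripper": 0.6}, {"tz": 0.008, "tx": 0, "ty": 0, "spin": 0, "gripper": 0.6}]'

```text
clock: 7.5
position: [542.2, 179.5, 116.5]
ee_rot: [-0.706, 0.708, 0.0, -0.0]
contact_force: [0.3, -0.5, -1.4]
gripper_width: 42.2
```

```bash
python3 d.py 542 180 120
python3 - <<'E'
from h import *
im=snap('scene','scene4');f=im['frame']
cv2.imwrite('pics/c4.png',cv2.resize(f[130:250,120:270,::-1],None,fx=5,fy=5,interpolation=cv2.INTER_CUBIC))
E
```

```text
clock 7.5 pos [542.2 179.5 116.5] units [-0.002  0.001 -0.014] spin -0.003 w 42.19193347854491 F [ 0.3 -0.5 -1.4]
```

View pics/c4.png

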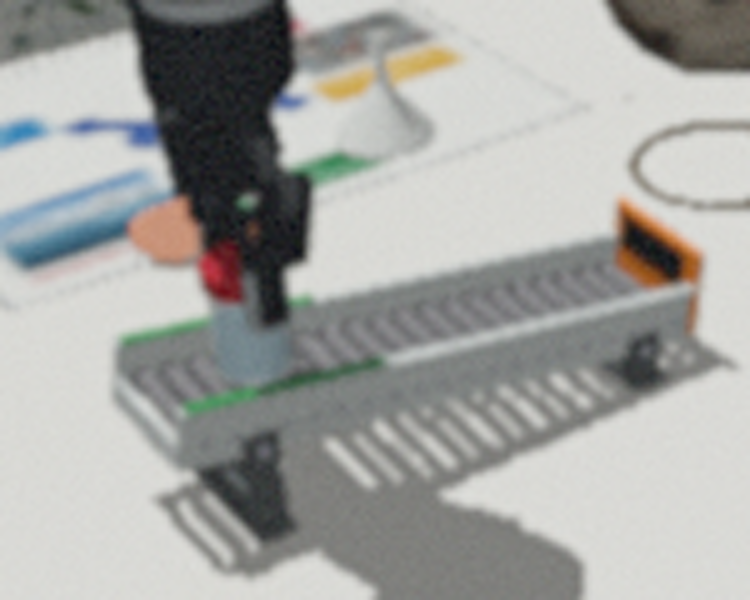

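The jar sits between the rails in the green section (bottom near crop (252,375)), just above the rollers. The fingertips are clear above the near rail. I'll take small steps down until contact.

Request:
play_rows --targets '[{"tz": 0.006, "tx": 0, "ty": 0, "spin": 0, "gripper": 0.6}, {"tz": 0.008, "tx": 0, "ty": 0, "spin": 0, "gripper": 0.6}, {"tz": 0.008, "tx": 0, "ty": 0, "spin": 0, "gripper": 0.6}]'

```text
clock: 7.92
position: [542.2, 179.5, 114.6]
ee_rot: [-0.706, 0.708, -0.0, -0.0]
contact_force: [0.5, -0.7, -0.9]
gripper_width: 42.3
```

Request:
play_rows --targets '[{"tz": 0.006, "tx": 0, "ty": 0, "spin": 0, "gripper": 0.6}, {"tz": 0.008, "tx": 0, "ty": 0, "spin": 0, "gripper": 0.6}, {"tz": 0.008, "tx": 0, "ty": 0, "spin": 0, "gripper": 0.6}]'

```text
clock: 8.3
position: [542.4, 179.5, 114.0]
ee_rot: [-0.706, 0.708, -0.0, 0.0]
contact_force: [-1.7, -1.3, 6.1]
gripper_width: 42.4
```

There is contact (+6 N). I'll ease up 1 mm and open fully.

Request:
play_rows --targets '[{"tz": -0.004, "tx": 0, "ty": 0, "spin": 0, "gripper": 0.6}, {"tz": -0.004, "tx": 0, "ty": 0, "spin": 0, "gripper": -1}, {"tz": -0.004, "tx": 0, "ty": 0, "spin": 0, "gripper": -1}, {"tz": -0.004, "tx": 0, "ty": 0, "spin": 0, "gripper": -1}, {"tz": -0.004, "tx": 0, "ty": 0, "spin": 0, "gripper": -1}]'

```text
clock: 8.93
position: [542.3, 179.5, 113.4]
ee_rot: [-0.706, 0.708, -0.0, -0.0]
contact_force: [-0.4, -0.0, 0.3]
gripper_width: 85.5
```

Run:
```python
from h import *
im=snap('scene','scene5');f=im['frame']
cv2.imwrite('pics/c5.png',cv2.resize(f[130:250,120:270,::-1],None,fx=5,fy=5,interpolation=cv2.INTER_CUBIC))
```

```text
(no output)
```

View pics/c5.png

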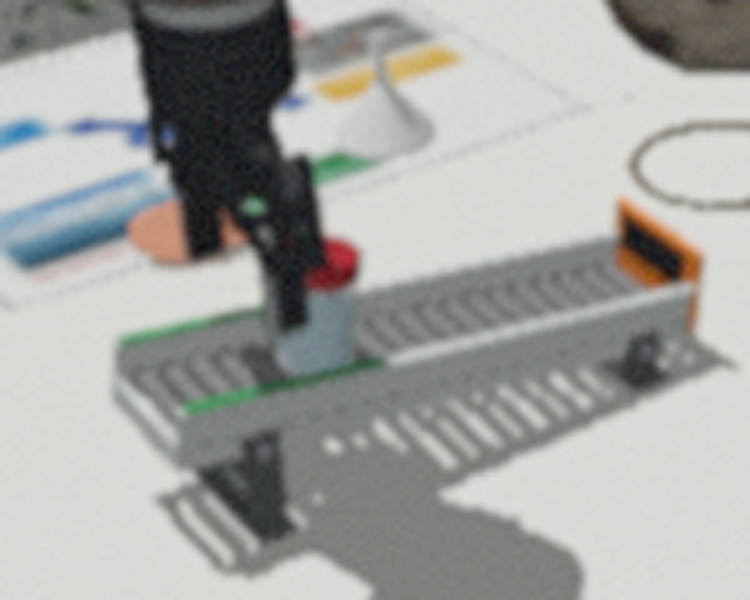

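The jar is released and rolling upright down the middle. I'm holding still while it rolls, then lifting clear.

Request:
play_rows --targets '[{"tz": 0, "gripper": -1}, {"tz": 0, "gripper": -1}, {"tz": 0, "gripper": -1}, {"tz": 0, "gripper": -1}, {"tz": 0, "gripper": -1}, {"tz": 0, "gripper": -1}, {"tz": 0, "gripper": -1}, {"tz": 0, "gripper": -1}, {"tz": 0, "gripper": -1}, {"tz": 0, "gripper": -1}, {"tz": 0, "gripper": -1}, {"tz": 0, "gripper": -1}]'

```text
invalid input
```

Request:
play_rows --targets '[{"tz": -0.05, "gripper": -1}, {"tz": -0.15, "gripper": -1}, {"tz": -0.25, "gripper": -1}, {"tz": -0.35, "gripper": -1}, {"tz": -0.4, "gripper": -1}, {"tz": -0.4, "gripper": -1}, {"tz": -0.4, "gripper": -1}, {"tz": -0.4, "gripper": -1}, {"tz": -0.4, "gripper": -1}, {"tz": -0.4, "gripper": -1}, {"tz": -0.4, "gripper": -1}, {"tz": -0.4, "gripper": -1}]'

```text
invalid input
```

Request:
play_rows --targets '[{"tx": -0.1, "gripper": -1}, {"tx": -0.25, "gripper": -1}, {"tx": -0.4, "gripper": -1}, {"tx": -0.4, "gripper": -1}, {"tx": -0.4, "gripper": -1}, {"tx": -0.4, "gripper": -1}, {"tx": -0.4, "gripper": -1}, {"tx": -0.4, "gripper": -1}]'

```text
invalid input
```

Run:
```python
from h import *
im=snap('scene','scene6');f=im['frame']
cv2.imwrite('pics/c6.png',cv2.resize(f[110:250,120:380,::-1],None,fx=3,fy=3,interpolation=cv2.INTER_CUBIC))
im=snap('top','top6');f=im['frame']
cv2.imwrite('pics/c7.png',cv2.resize(f[130:235,130:400,::-1],None,fx=2.9,fy=2.9,interpolation=cv2.INTER_CUBIC))
hsv=cv2.cvtColor(f,cv2.COLOR_RGB2HSV);H,S,V=[hsv[...,i].astype(int) for i in range(3)]
for k,m,z in(('red',((H<8)|(H>172))&(S>140)&(V>60),98),('blue',(H>98)&(H<125)&(S>120)&(V>60),64)):
    n,l,st,c=cv2.connectedComponentsWithStats(m.astype(np.uint8))
    for i in range(1,n):
        if st[i][4]>60 and 140<c[i][1]<230 and c[i][0]>200: print(k,c[i].round(1),st[i],cast(im,*c[i],z).round(1),pt(im,*c[i]).round(0))
print(read_state()['clock'])
```

```text
red [327.7 176.6] [322 171  12  12 110] [ 521.9 -231.7   98. ] [ 528. -241.   45.]
red [291.7 209.4] [280 198  24  24 451] [ 441.  -143.2   98. ] [ 441. -144.   91.]
blue [478.2 189.4] [471 180  19  20 181] [ 495.2 -620.    64. ] [ 500. -652.    8.]
blue [380.4 212. ] [372 204  18  17 229] [ 436.4 -370.4   64. ] [ 436. -371.   63.]
9.075
```

View pics/c6.png

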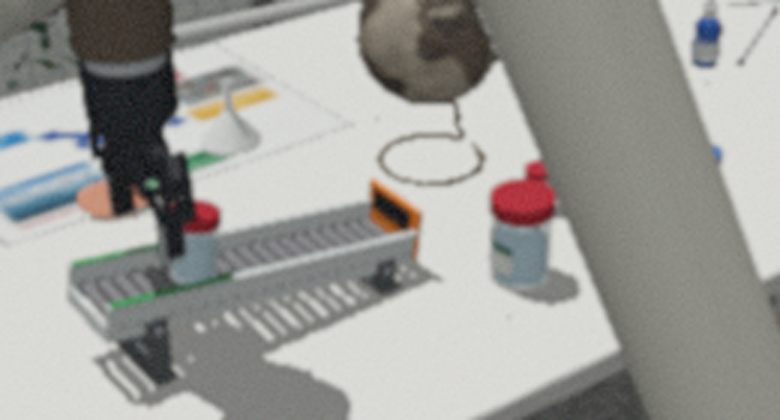

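View pics/c7.png

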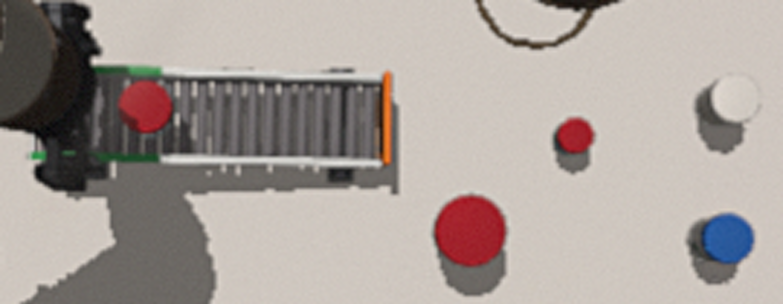

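The three moves were refused because the rows need every field, and only 0.15 s of camera time passed. The jar is still rolling freely on the upper half, at top-view px (180,167). Repeating with full rows.

Request:
play_rows --targets '[{"tx": 0, "ty": 0, "tz": 0, "spin": 0, "gripper": -1}, {"tx": 0, "ty": 0, "tz": 0, "spin": 0, "gripper": -1}, {"tx": 0, "ty": 0, "tz": 0, "spin": 0, "gripper": -1}, {"tx": 0, "ty": 0, "tz": 0, "spin": 0, "gripper": -1}, {"tx": 0, "ty": 0, "tz": 0, "spin": 0, "gripper": -1}, {"tx": 0, "ty": 0, "tz": 0, "spin": 0, "gripper": -1}, {"tx": 0, "ty": 0, "tz": 0, "spin": 0, "gripper": -1}, {"tx": 0, "ty": 0, "tz": 0, "spin": 0, "gripper": -1}, {"tx": 0, "ty": 0, "tz": 0, "spin": 0, "gripper": -1}, {"tx": 0, "ty": 0, "tz": 0, "spin": 0, "gripper": -1}, {"tx": 0, "ty": 0, "tz": 0, "spin": 0, "gripper": -1}, {"tx": 0, "ty": 0, "tz": 0, "spin": 0, "gripper": -1}]'

```text
clock: 10.58
position: [542.2, 179.5, 113.5]
ee_rot: [-0.706, 0.708, 0.0, -0.0]
contact_force: [0.4, -0.2, 0.1]
gripper_width: 85.4
```

Request:
play_rows --targets '[{"tx": 0, "ty": 0, "tz": -0.05, "spin": 0, "gripper": -1}, {"tx": 0, "ty": 0, "tz": -0.15, "spin": 0, "gripper": -1}, {"tx": 0, "ty": 0, "tz": -0.25, "spin": 0, "gripper": -1}, {"tx": 0, "ty": 0, "tz": -0.35, "spin": 0, "gripper": -1}, {"tx": 0, "ty": 0, "tz": -0.4, "spin": 0, "gripper": -1}, {"tx": 0, "ty": 0, "tz": -0.4, "spin": 0, "gripper": -1}, {"tx": 0, "ty": 0, "tz": -0.4, "spin": 0, "gripper": -1}, {"tx": 0, "ty": 0, "tz": -0.4, "spin": 0, "gripper": -1}, {"tx": 0, "ty": 0, "tz": -0.4, "spin": 0, "gripper": -1}, {"tx": 0, "ty": 0, "tz": -0.4, "spin": 0, "gripper": -1}, {"tx": 0, "ty": 0, "tz": -0.4, "spin": 0, "gripper": -1}, {"tx": 0, "ty": 0, "tz": -0.4, "spin": 0, "gripper": -1}]'

```text
clock: 12.08
position: [542.2, 179.5, 213.6]
ee_rot: [-0.706, 0.708, -0.0, -0.0]
contact_force: [0.1, -0.1, 0.0]
gripper_width: 85.6
```

Request:
play_rows --targets '[{"tx": 0, "ty": 0, "tz": 0, "spin": 0, "gripper": -1}, {"tx": 0, "ty": 0, "tz": 0, "spin": 0, "gripper": -1}, {"tx": 0, "ty": 0, "tz": 0, "spin": 0, "gripper": -1}, {"tx": 0, "ty": 0, "tz": 0, "spin": 0, "gripper": -1}, {"tx": 0, "ty": 0, "tz": 0, "spin": 0, "gripper": -1}, {"tx": 0, "ty": 0, "tz": 0, "spin": 0, "gripper": -1}, {"tx": 0, "ty": 0, "tz": 0, "spin": 0, "gripper": -1}, {"tx": 0, "ty": 0, "tz": 0, "spin": 0, "gripper": -1}]'

```text
clock: 13.08
position: [542.2, 179.5, 213.6]
ee_rot: [-0.706, 0.708, 0.0, -0.0]
contact_force: [0.2, -0.5, 0.7]
gripper_width: 85.4
```

```bash
cat > chk.py <<'E'
import sys
from h import *
t=sys.argv[1]
im=snap('scene','scene'+t);f=im['frame']
cv2.imwrite(f'pics/s{t}.png',cv2.resize(f[110:250,120:380,::-1],None,fx=3,fy=3,interpolation=cv2.INTER_CUBIC))
im=snap('top','top'+t);f=im['frame']
cv2.imwrite(f'pics/t{t}.png',cv2.resize(f[130:235,130:400,::-1],None,fx=2.9,fy=2.9,interpolation=cv2.INTER_CUBIC))
hsv=cv2.cvtColor(f,cv2.COLOR_RGB2HSV);H,S,V=[hsv[...,i].astype(int) for i in range(3)]
for k,m,z in(('red',((H<6)|(H>172))&(S>140)&(V>60),98),('blue',(H>98)&(H<125)&(S>120)&(V>60),64)):
    n,l,st,c=cv2.connectedComponentsWithStats(m.astype(np.uint8))
    for i in range(1,n):
        if st[i][4]>60 and 140<c[i][1]<230 and c[i][0]>150: print(k,c[i].round(1),st[i],cast(im,*c[i],z).round(1),pt(im,*c[i]).round(0))
print(read_state()['clock'])
E
python3 chk.py 8
```

```text
red [254.3 168.4] [246 160  18  18 247] [541.3 -50.9  98. ] [542. -51.  94.]
red [327.7 176.6] [322 171  12  12 111] [ 522.1 -231.6   98. ] [ 528. -241.   47.]
red [291.7 209.3] [280 198  24  24 450] [ 441.  -143.1   98. ] [ 441. -144.   89.]
blue [478.2 189.5] [471 180  19  20 180] [ 495. -620.   64.] [ 499. -651.   10.]
blue [380.4 212. ] [372 204  18  17 230] [ 436.4 -370.4   64. ] [ 436. -370.   65.]
13.175
```

View pics/s8.png

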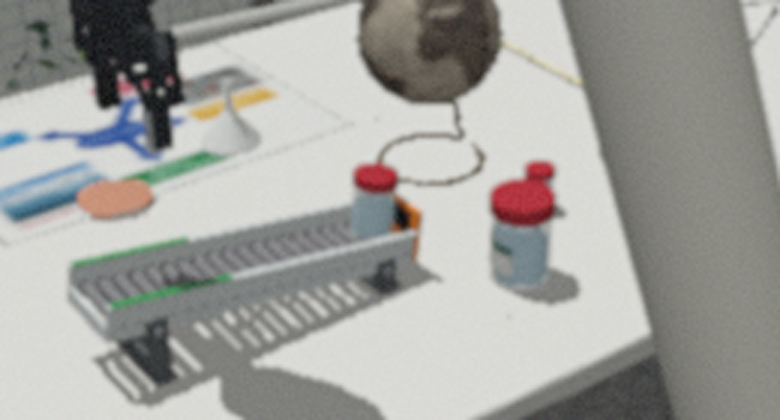

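View pics/t8.png

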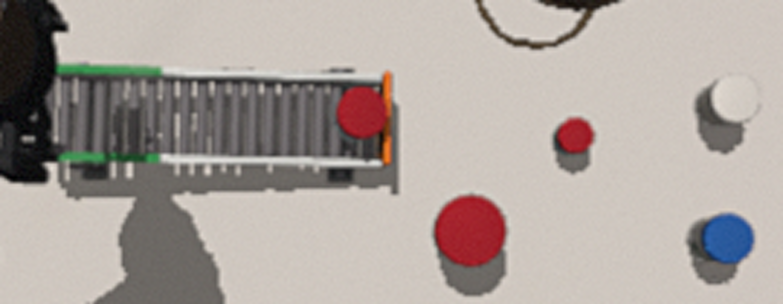

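The jar stands upright against the stop at (254,168), and the blue and white jars are where they were. One short wait to confirm it is at rest, then I'll hand in.

Request:
play_rows --targets '[{"tx": 0, "ty": 0, "tz": 0, "spin": 0, "gripper": -1}, {"tx": 0, "ty": 0, "tz": 0, "spin": 0, "gripper": -1}, {"tx": 0, "ty": 0, "tz": 0, "spin": 0, "gripper": -1}, {"tx": 0, "ty": 0, "tz": 0, "spin": 0, "gripper": -1}, {"tx": 0, "ty": 0, "tz": 0, "spin": 0, "gripper": -1}, {"tx": 0, "ty": 0, "tz": 0, "spin": 0, "gripper": -1}]'

```text
clock: 13.92
position: [542.2, 179.5, 213.6]
ee_rot: [-0.706, 0.708, 0.0, -0.0]
contact_force: [-0.4, -0.8, -0.3]
gripper_width: 85.3
```

```bash
python3 chk.py 9 | head -1; python3 -c "
from bench import *
print(job_done())"
```

```text
red [254.4 168.4] [246 160  18  18 252] [541.2 -51.2  98. ] [541. -51.  98.]
the job is handed in; nothing more can be done
None
```

The middle-sized red-lidded jar is in the rack, standing upright against the orange stop, and the job was handed in at about 14 s. I gripped it by the lid with the jaws across the lane and lowered it onto the upper, green-marked end until it touched. I then let go, and it rolled down by itself.

**Last checks:**
- **At rest:** the lid centre was at about (541, -51) mm in two pictures about 0.85 s apart, and the top was 94–98 mm above the table.
- **Position:** the jar was close to mid-lane and against the stop.
- **Bystanders:** the blue jar measured the same as at the start. I checked the white jar only by eye in the top view, where it looked unmoved.

**Problems and disagreements:**
- Three move calls just after the release were refused as invalid because their rows lacked some fields. The arm held still, so nothing was disturbed.
- My image measurement of the distance from the green strip to the stop was about 5 mm longer than the given sizes, which is well within tolerance.

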